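Cull the swollen camera batteries into the steel box and lock it

TASK

Two of the five camera batteries in the white dock have swollen: without lifting them or pressing hard on them, slide those two out of the dock's open side until they lie fully inside the steel box beside it, and leave the three sound ones in their bays. Then swing the box's cover fully shut and turn both of its knobs clockwise to their stops. Do not disturb the other things on the bench.

Things in the scene. Friction and masses are not known exactly. Their poses are not given: they have to be found in the camera images.
- sound_1: Sound pack: flat top, 21 mm thick. 39 mm wide (x), 57 mm long (y), black plastic camera battery pack of 70 to 110 g, lying flat in a bay of the dock; origin: centre of its underside; y points to the dock's open side.
- sound_2: Sound pack: flat top, 21 mm thick. 39 mm wide (x), 57 mm long (y), black plastic camera battery pack of 70 to 110 g, lying flat in a bay of the dock; origin: centre of its underside; y points to the dock's open side.
- sound_3: Sound pack: flat top, 21 mm thick. 39 mm wide (x), 57 mm long (y), black plastic camera battery pack of 70 to 110 g, lying flat in a bay of the dock; origin: centre of its underside; y points to the dock's open side.
- swollen_1: Swollen pack: its foot is flat, its top bulges to a dome 35 mm high at the middle (20 mm at the rim) and its long sides bow out to 42 mm. 39 mm wide (x), 57 mm long (y), black plastic camera battery pack of 70 to 110 g, lying flat in a bay of the dock; origin: centre of its underside; y points to the dock's open side.
- swollen_2: Swollen pack: its foot is flat, its top bulges to a dome 35 mm high at the middle (20 mm at the rim) and its long sides bow out to 42 mm. 39 mm wide (x), 57 mm long (y), black plastic camera battery pack of 70 to 110 g, lying flat in a bay of the dock; origin: centre of its underside; y points to the dock's open side.
- dock: White printed charging dock fixed on the bench, 260 (x) x 72 (y) mm; origin: centre of its underside. Floor 4 mm thick, y from -37 to +35 mm. Five bays side by side, centred at x = -102, -51, 0, 51, 102 mm, each 46 mm wide between ribs 5 mm wide whose tops are 12 mm above the bench; open at the +y end, towards the box. The packs lie in the bays in random order.
- dock_back (a point): Middle of the dock's closed (-y) side, 12 mm above the bench. Each bay ends here in two corner lugs (dock y -37 to -31 mm, tops 12 mm above the bench) with a 30 mm thumb notch between them. Pushed on its -y end face, above the lugs, a pack slides out in +y, straight onto the box floor.
- box: Steel box fixed beside the dock's open side, 280 mm long (x); origin: its underside, midway between cover flange and back; axes within 0.01 rad of the dock's. Its floor spans y = -55 to +45 mm, its front edge 4 to 8 mm from the dock's. No front wall: back wall (y = +43 to +45 mm) and end walls (inside at x = +-138 mm) are 42 mm high. A hinged L-shaped cover forms its top and front.
- box_floor (a point): Centre of the box floor, 3 mm above the bench (1 mm lower than the dock's floor). A pack is fully inside when its whole length lies between the line where the shut cover's flange stands (box y = -45 mm) and the back wall: its centre within 14 mm of box y = 0.
- box_hinge (a point): Middle of the cover's hinge axis, on the top of the box's back wall (box frame 0, +45, 42 mm); the axis runs along the box's x.
- cover (a joint): Opening angle of the box's steel cover (300 g): 0 = shut, 2.1 = fully open, leaning back beyond the box; starts at 1.95 to 2.1. Stiff hinge: it stays where it is left and takes under 5 N at its free edge to move.
- cover_face (a point): Middle of the outer face of the cover's top sheet (280 x 93 x 3 mm, from hinge to free edge). This face is bare for 120 mm between the two knobs: push here from behind and press here to shut. Along the free edge a flange of 37 mm points down when shut (then at box y = -45 to -48 mm); open, it points to the dock side, its tip about over the back wall, 120 to 150 mm above the bench.
- cover_edge (a point): Middle of the cover's free edge, on the outer face, 93 mm from the hinge axis; 45 mm above the bench when shut.
- knob_1 (a joint): Angle of a quarter-turn knob on the cover: 0 = unlocked (starts at 0 to 0.25), 1.45 = locked, at its end stop; grows clockwise seen from outside the cover (from above once shut). Friction torque 0.05 N m. At 1.45 its bar lies along the box's x; at value q it stands 1.45 - q anticlockwise from there.
- knob_1_top (a point): Centre of the top of knob 1's grip, a black bar 38 mm long, 10 mm wide, 22 mm high on a round foot 18 mm across, 5 mm high; 27 mm above the cover's outer face; the axis is at box x = -85 mm and 50 mm from the hinge axis.
- knob_2 (a joint): Angle of a quarter-turn knob on the cover: 0 = unlocked (starts at 0 to 0.25), 1.45 = locked, at its end stop; grows clockwise seen from outside the cover (from above once shut). Friction torque 0.05 N m. At 1.45 its bar lies along the box's x; at value q it stands 1.45 - q anticlockwise from there.
- knob_2_top (a point): Centre of the top of knob 2's grip, a black bar 38 mm long, 10 mm wide, 22 mm high on a round foot 18 mm across, 5 mm high; 27 mm above the cover's outer face; the axis is at box x = +85 mm and 50 mm from the hinge axis.
- screwdriver: Screwdriver lying on the bench, 180 mm long along its x. Bystander.
- lens: Black camera lens standing on the bench, 73 mm across, 66 mm high; origin under its centre. Bystander.
- cleaner: Small white bottle, 38 mm across, 85 mm high; origin under its centre. Bystander.
- tape: Roll of paper tape lying flat, 80 mm across, 19 mm high; origin under its centre. Bystander.
Not all that is in view belongs to the job. Leave any red look-alike of the swollen_1 alone.

How it is judged (in metres and radians):
On the way, in this order (a step that is already met when the one before it is completed fails the run):
1. both swollen packs lie fully on the box's floor (y of swollen_1 in the frame of box between -0.0145 and 0.03 m and x of swollen_1 in the frame of box between -0.125 and 0.125 m and z of each of swollen_1, swollen_2 in the frame of box below 0.008 m and angle between each of swollen_1, swollen_2's own z axis and vertical below 0.15 rad and y of swollen_2 in the frame of box between -0.0145 and 0.03 m and x of swollen_2 in the frame of box between -0.125 and 0.125 m and linear speed of each of swollen_1, swollen_2 below 0.01 m/s), for 0.2 s.
2. the cover is shut over them (y of swollen_1 in the frame of box between -0.0145 and 0.03 m and x of swollen_1 in the frame of box between -0.125 and 0.125 m and z of each of swollen_1, swollen_2 in the frame of box below 0.008 m and angle between each of swollen_1, swollen_2's own z axis and vertical below 0.15 rad and y of swollen_2 in the frame of box between -0.0145 and 0.03 m and x of swollen_2 in the frame of box between -0.125 and 0.125 m and value of joint cover below 0.06 rad), for 0.2 s.
3. both knobs are turned to their stops with the cover shut (value of joint cover below 0.06 rad and value of joint each of knob_1, knob_2 above 1.35 rad), for 0.2 s.
At the end, for the whole second after the job is handed in: Both swollen packs lie flat, at rest, on the box floor (centres 14.5 mm before to 30 mm behind its middle line), cover shut (under 0.06 rad), both knobs at their stops (over 1.35 of 1.45 rad), sound packs within 12 mm and bystanders within 20 mm of their start (all of step 1 and all of step 3 and distance of each of sound_1, sound_2, sound_3 from where it was at the start of the episode below 0.012 m and distance of each of screwdriver, lens, cleaner, tape from where it was at the start of the episode below 0.02 m); the robot touches nothing.
It fails at once if a swollen pack is lifted (more than about 25 mm above the bench) or tipped over (height (world z) of any of swollen_1, swollen_2 above 0.025 m or angle between any of swollen_1, swollen_2's own z axis and vertical above 0.5 rad).
It fails at once if a swollen pack is pressed or squeezed with more than 20 N by the fingers (contact force between the fingers and swollen_1 above 20 N or contact force between the fingers and swollen_2 above 20 N).
It fails at once if a sound pack is pushed out of its bay (moved more than 20 mm) (distance of any of sound_1, sound_2, sound_3 from where it was at the start of the episode above 0.02 m).
It fails at once if a bystander is moved more than 40 mm (distance of any of screwdriver, lens, cleaner, tape from where it was at the start of the episode above 0.04 m).
It also fails if it takes over 69 s, if anything falls off the work surface, if the arm or the gripper's body presses on something with over 40 N, if the wrist force passes 120 N, or if a joint passes its speed limit or range.

ROBOT

A 6-joint arm with a two-finger parallel gripper is mounted at the origin on the work surface. World frame = base frame: x ahead of the robot, y to its left, z up, the work surface at z = 0. Lengths are in mm, angles in rad, forces in N, time in s.
With the tool pointing down it reaches from about 200 to 875 mm from the base axis. Payload 3.4 kg.
Tool frame: the origin (TCP) lies at the very end of the fingers, on their centre line; the grasp point (between the pads) lies grasp_offset behind it (grasp_offset is the distance from the TCP to the grasp point, in mm); z points along the fingers, y is the line along which they close (so a half turn about z gives the same grasp; the last joint's range is limited). The gripper opens to 94 mm and grips with 3 to 60 N. Pads are 16 mm wide; open, the fingers measure 119 mm over their backs; the gripper's body (75 mm by 177 mm) begins 78 mm behind the grasp point.
Start: joints at [-1.426, 0.276, 1.505, -0, 1.361, -0.121], TCP at [151.04, -554.845, 205.493] pointing down, gripper open.
Joint ranges: [-2.89, 2.89], [-0.75, 2.08], [0.22, 2.7], [-1.18, 4.32], [0.11, 2.71], [-2.7, 2.7]. Speed limits (rad/s): [2.57, 2.57, 3.14, 3.14, 3.14, 3.14].

INTERFACE

Orientations are given as a unit quaternion [x, y, z, w].
In Python, from workcell import sense, grab_frame, calibration, job_done, grasp_offset gives the robot as it stands. The module is installed in compiled form; this text tells all that it offers.
- The arm moves only by the tool apply_moves, never from a script. Its argument "commands" is a list of rows, each an object with "travel": the shift along the world's x, y, z each as a share of 0.5 m, from -1 to 1, a list of three; "roll": the turn about the world's z as a share of 0.15 rad, from -1 to 1. In form: [{"travel": [tx, ty, tz], "roll": roll}, ...]. A call has 1 to 8 rows; each row shifts and turns the commanded pose from where the row before left it; what a row does not reach is not made up. A row lasts 1/10 s, in which the tool goes at most 50 mm and 8.59 degrees, less where a joint would pass 70% of its speed; a pose out of reach is approached as far as the arm can. A call with a number of a shift or a turn outside -1 to 1 is refused whole. A call with a gripper value outside its range is refused whole. "fingers" is the opening, from 0 (shut) to 1 (fully open), set as the call begins (left out, the last holds). The fingers move at their own pace and stop on an object; "squeeze" is the grip in N (left out, the last holds). Time passes only in rows, so rows that do not move let the fingers close. It gives the time, the measured TCP pose, the force, the opening and the grip force at its end, in the units of the state.
- sense(): the state, without advancing time (a new reading comes with each control period).
- grab_frame(name): name is "scene" or "side" or "wrist"; returns the picture (384x512x3 uint8, blue, green, red); there is no depth.
- calibration(name): a dict with "fovy" (degrees; the focal length in pixels is half the picture's height over the tangent of half this angle, whatever the lens; pixels are square), "cx", "cy" (the principal point, pixels), "extrinsics" (4x4, takes a point from world to camera coordinates); the wrist camera has in their place "tool_from_camera" (4x4, takes a point from camera to tool coordinates, whose origin is the TCP and whose axes are the flange's). Camera axes: x right, y down, z forward; pixel columns grow to the right and rows downward; lengths in mm; the calibration is good to about 2 mm. A picture is of the moment at which its call begins: read the wrist's pose just before it. calibration takes no time and is no camera call.
- job_done(): hands the job in; it is judged then, once.
The state is a dict: "t": time; "joints": joint angles; "joint_velocities": joint speeds; "joint_efforts": joint torques, N m; "eef_pos": TCP position; "ee_rot": TCP orientation; "force": force on the tool from outside, world axes, zero at the start; "wrist_torque": the same for the moment, N m; "grip_width": opening from 0.0 (shut) to 1.0 (fully open); "gripper_force": force on a finger pad.
Only numpy, scipy, OpenCV 4.12 (cv2) and the standard library are available. Lean on these libraries where they do the work, as an engineer would, in place of code of your own. Each camera call takes 0.05 s, during which the arm holds its last target. There are 200 camera calls.

## Working session

There is one attempt and no reset: what is moved stays moved. The work goes in short steps, Python scripts to look and compute and a tool call to move; the robot and the scene stay as the last step left them, time stands still between calls to the robot, and variables do not carry over. Pictures are saved under pics/ and viewed, at most 10 in all, crops included, and the job is handed in when it is done.

Besides the shell and the picture viewer there is one more tool, called after ">>>" by a JSON object that holds its "name" and its "arguments", one argument or row to a line. apply_moves: Moves the arm, as the interface text tells. Its arguments: {"type":"object","properties":{"commands":{"type":"array","items":{"type":"object","properties":{"travel":{"type":"array","items":{"type":"number"}},"roll":{"type":"number"}}}},"fingers":{"type":"number"},"squeeze":{"type":"number"}},"required":["commands"]}

```bash
mkdir -p pics
cat > h.py <<'E'
import numpy as np,cv2
from workcell import sense,grab_frame,calibration,job_done,grasp_offset
from scipy.spatial.transform import Rotation as R
def cam(name,s=None):
    c=calibration(name); f=192/np.tan(np.radians(c["fovy"])/2)
    K=np.array([[f,0,c["cx"]],[0,f,c["cy"]],[0,0,1.]])
    if "extrinsics" in c: E=np.array(c["extrinsics"])
    else:
        s=s or sense(); T=np.eye(4);T[:3,:3]=R.from_quat(s["ee_rot"]).as_matrix();T[:3,3]=s["eef_pos"]
        E=np.linalg.inv(T@np.array(c["tool_from_camera"]))
    return K,E
def proj(ke,P):
    K,E=ke;P=np.atleast_2d(P);q=(E[:3,:3]@P.T+E[:3,3:]);q=K@q;return (q[:2]/q[2]).T
def back(ke,uv,z):
    K,E=ke;d=E[:3,:3].T@np.linalg.inv(K)@np.array([*uv,1.]);o=-E[:3,:3].T@E[:3,3]
    return o+d*(z-o[2])/d[2]
E
python3 - <<'E'
from h import *
s=sense();print(s,grasp_offset if not callable(grasp_offset) else grasp_offset())
for n in("scene","side","wrist"):
    k=cam(n);print(n,calibration(n)["fovy"],(-k[1][:3,:3].T@k[1][:3,3]).round(),k[1][2,:3].round(2),k[0][0,0])
a=[grab_frame(n) for n in("scene","side","wrist")]
import pickle;pickle.dump(a,open("a.pkl","wb"))
cv2.imwrite("pics/scene.png",cv2.resize(a[0],(800,600),interpolation=cv2.INTER_CUBIC))
cv2.imwrite("pics/sw.png",cv2.resize(np.hstack(a[1:]),(800,300),interpolation=cv2.INTER_AREA))
E
```

```text
{'t': 0.0, 'joints': array([-1.42595742e+00,  2.76586278e-01,  1.50610352e+00,  8.50558800e-06,
        1.36065453e+00, -1.20996091e-01]), 'joint_velocities': array([-5.74017668e-04,  6.80660765e-04, -1.47971581e-03,  2.28967141e-04,
        7.50952100e-05,  1.65409845e-05]), 'joint_efforts': array([-3.75901465e-03, -4.04596353e+01, -2.37233269e+01,  6.97913021e-02,
        3.45806102e-02, -1.24713401e-04]), 'eef_pos': array([ 150.9823786 , -554.26138696,  204.62148832]), 'ee_rot': array([ 9.91179205e-01,  1.32525532e-01, -6.28282382e-06, -8.75826577e-04]), 'force': array([ 0.08842417, -0.1076073 , -0.59037508]), 'wrist_torque': array([ 0.02908794, -0.04640979,  0.02470854]), 'gripper_force': 0.0, 'grip_width': 0.9964990750431576} 18.8
scene 48.5530362003717 [1375. -251.  701.] [-0.78  0.21 -0.59] 425.69795277236364
side 55.19378389008479 [126. 609. 584.] [ 0.49 -0.67 -0.55] 367.3106551470966
wrist 60.723903960224945 [ 215. -535.  384.] [-0.22 -0.06 -0.97] 327.75455224190273
```

View pics/scene.png

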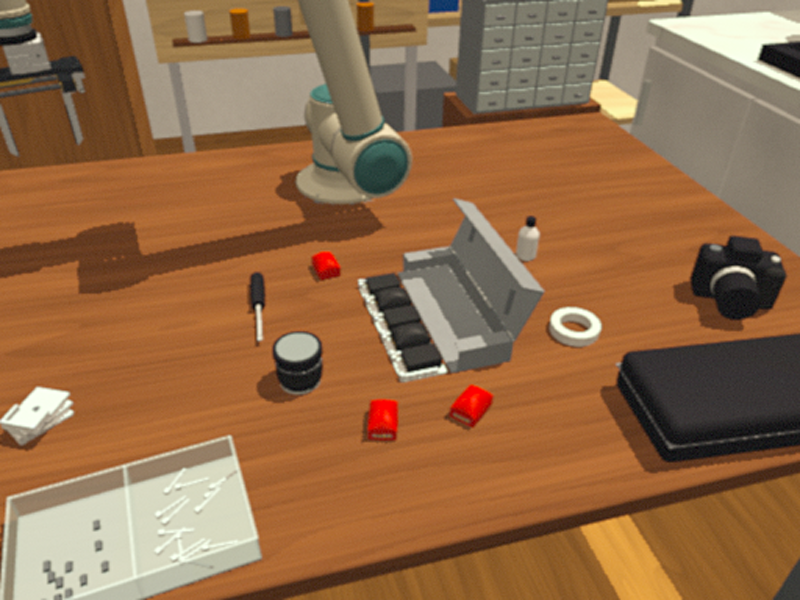

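View pics/sw.png

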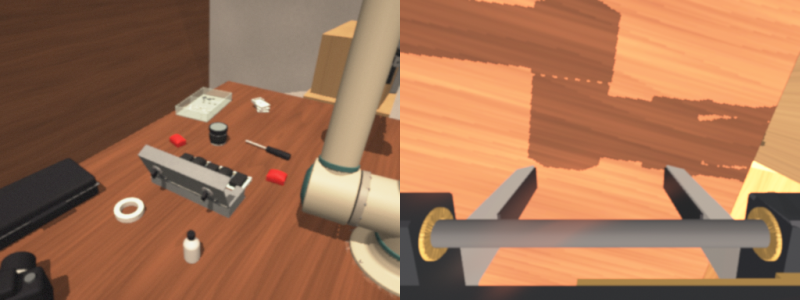

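The scene view shows the white dock at about (400,325), with five black packs. Box is at (465,310), cover open, cleaner at (528,240), tape at (575,327), lens at (298,362) and screwdriver at (258,305). Possible swollen packs are the five dock packs (383,284), (393,298), (400,314), (410,334), (421,356). Red look-alikes are at (326,265), (383,419) and (471,405), and I'll leave those alone. Next is a close crop.

Run:
```python
from h import *
import pickle
a=pickle.load(open("a.pkl","rb"))
im=a[0][118:250,222:354]
c=cv2.resize(im,(594,594),interpolation=cv2.INTER_CUBIC)
cv2.imwrite("pics/crop.png",c)
ke=cam("scene")
for u,v in((383,284),(421,356),(410,377),(365,283)): print(back(ke,(u*.64,v*.64),12).round())
```

```text
[436. -15.  12.]
[638.  -6.  12.]
[679. -35.  12.]
[425. -46.  12.]
```

View pics/crop.png

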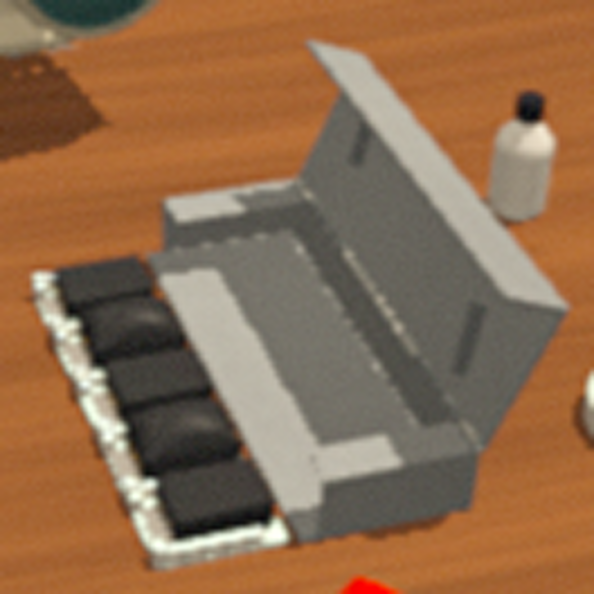

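Packs 2 (crop 133,330) and 4 (crop 185,437) are domed, so the swollen ones are in bays x=-51 and +51 mm. The other three tops are flat. I can push both at once with the open fingers about 102 mm apart. Now I'll fit the dock and box.

Run:
```python
from h import *
from scipy.optimize import least_squares
ke=cam("scene")
px=lambda u,v:(222+u/4.5-.5+.5/4.5,118+v/4.5-.5+.5/4.5)
D=[((130,-37,0),(158,567)),((130,-37,12),(150,546)),((-130,-37,12),(34,272)),((130,35,12),(283,520))]
B=[((140,45,0),(470,508)),((140,45,42),(478,447)),((-140,-55,3),(150,257)),((140,-55,0),(290,541)),((-138,43,42),(300,183))]
def fit(C):
    P=np.array([c[0] for c in C],float);U=np.array([px(*c[1]) for c in C])
    def w(p):
        c,s=np.cos(p[2]),np.sin(p[2]);return P@np.array([[c,s,0],[-s,c,0],[0,0,1]])+[p[0],p[1],0]
    r=least_squares(lambda p:(proj(ke,w(p))-U).ravel(),[540,-10,0]);print(r.x.round(3),r.fun.reshape(-1,2).round(1).tolist());return r.x
d=fit(D);b=fit(B)
for n,u in(("cleaner",(527,258)),("tape",(575,330)),("lens",(298,385))):print(n,back(ke,(u[0]*.64,u[1]*.64),0).round())
t=b[2];print("box in dock",np.array([[np.cos(t),np.sin(t)],[-np.sin(t),np.cos(t)]])@(b[:2]-d[:2]))
```

```text
[ 5.37126e+02 -1.45990e+01  2.60000e-02] [[-1.0, -0.7], [0.9, 0.3], [-0.1, 0.2], [0.1, 0.3]]
[5.30141e+02 8.23770e+01 1.20000e-02] [[-0.5, 0.3], [-0.3, 0.7], [0.1, -1.2], [1.0, 0.3], [-0.4, -0.4]]
cleaner [405. 279.   0.]
tape [627. 266.   0.]
lens [ 641. -199.    0.]
box in dock [-5.83661659 97.05158594]
```

>>> {"name": "apply_moves", "arguments": {
  "commands": [
    {"travel": [0.048, 0.054, 0], "roll": 0.55},
    {"travel": [0.048, 0.054, 0], "roll": 0.55},
    {"travel": [0.048, 0.054, 0], "roll": 0.55},
    {"travel": [0.048, 0.054, 0], "roll": 0.55},
    {"travel": [0.048, 0.054, 0], "roll": 0.55},
    {"travel": [0.048, 0.054, 0], "roll": 0.55},
    {"travel": [0.048, 0.054, 0], "roll": 0.55},
    {"travel": [0.048, 0.054, 0], "roll": 0.55}
  ],
  "fingers": 1
}}

```text
t: 0.95
eef_pos: [343.7, -337.5, 205.3]
ee_rot: [0.894, 0.448, 0.0, -0.0]
force: [-0.6, -0.1, -0.1]
grip_width: 0.997
gripper_force: 0.0
```

>>> {"name": "apply_moves", "arguments": {
  "commands": [
    {"travel": [0.048, 0.054, 0], "roll": 0.55},
    {"travel": [0.048, 0.054, 0], "roll": 0.55},
    {"travel": [0.048, 0.054, 0], "roll": 0.55},
    {"travel": [0.048, 0.054, 0], "roll": 0.55},
    {"travel": [0.048, 0.054, 0], "roll": 0.55},
    {"travel": [0.048, 0.054, 0], "roll": 0.55},
    {"travel": [0.048, 0.054, 0], "roll": 0.55},
    {"travel": [0.048, 0.054, 0], "roll": 0.55}
  ]
}}

```text
t: 1.75
eef_pos: [535.7, -121.5, 205.3]
ee_rot: [0.701, 0.714, -0.0, -0.0]
force: [0.8, -0.6, 0.7]
grip_width: 0.998
gripper_force: 0.0
```

```bash
cat >> h.py <<'E'
def show(*poly):
    "wrist picture with the model's points drawn in"
    s=sense();ke=cam("wrist",s);im=grab_frame("wrist");print(s["t"],s["eef_pos"].round(1),R.from_quat(s["ee_rot"]).as_matrix().round(3)[:,0],s["grip_width"],s["force"].round(1))
    return s,ke,im
def w(p,P):
    c,s=np.cos(p[2]),np.sin(p[2]);return np.atleast_2d(P)@np.array([[c,s,0],[-s,c,0],[0,0,1.]])+[p[0],p[1],0]
D=(537.1,-14.6,.026);B=(530.1,82.4,.012)
E
python3 - <<'E'
from h import *
s,ke,im=show()
P=np.vstack([w(D,[(x,y,12) for x in(-130,130) for y in(-37,35)]),w(B,[(x,y,z) for x in(-138,138) for y,z in((-55,3),(43,42))])])
big=cv2.resize(im,(800,600),interpolation=cv2.INTER_CUBIC)
for q in proj(ke,P):cv2.circle(big,tuple(int(v*800/512) for v in q),3,(0,255,0),-1)
cv2.imwrite("pics/w1.png",big);cv2.imwrite("w1raw.png",im)
E
```

```text
1.75 [ 535.7 -121.5  205.3] [-0.019  1.     0.   ] 0.99800378494812 [ 0.8 -0.6  0.7]
```

View pics/w1.png

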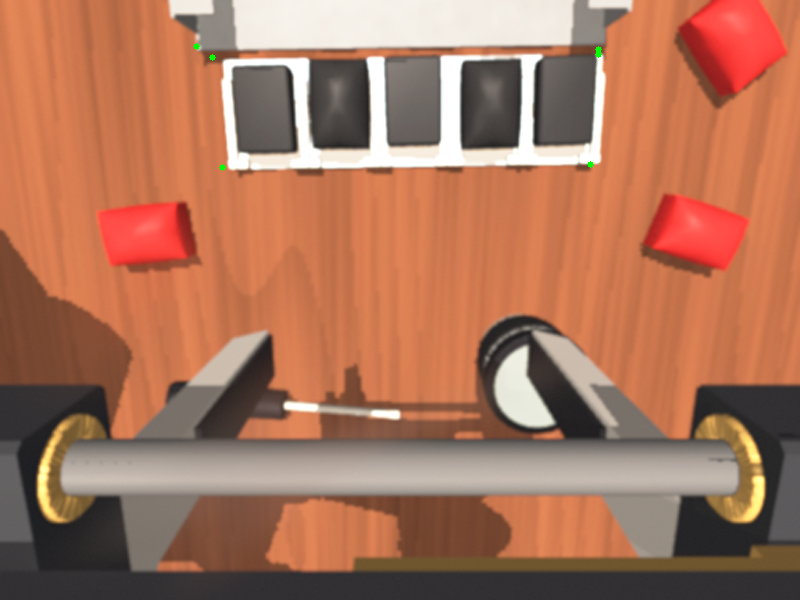

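The wrist view shows the dock corners at (228,168), (600,163), (222,62), (603,55), and domes in bays 2 (340,105) and 4 (490,105). The model is off by about 5 mm, so I'll refit.

Run:
```python
from h import *
s=dict(eef_pos=[535.7,-121.5,205.3],ee_rot=sense()["ee_rot"]);ke=cam("wrist",s)
for u,v,z in((228,168,12),(600,163,12),(222,62,12),(603,55,12),(340,148,20),(490,148,20),(413,147,23),(198,50,0),(605,48,0),(265,152,23),(562,147,23)):print((u,v),back(ke,(u*.64,v*.64),z).round(1))
```

```text
(228, 168) [412.8 -55.   12. ]
(600, 163) [675.6 -45.4  12. ]
(222, 62) [412.5  14.6  12. ]
(603, 55) [669.6  25.3  12. ]
(340, 148) [492.7 -39.8  20. ]
(490, 148) [595.7 -37.4  20. ]
(413, 147) [542.7 -38.1  23. ]
(198, 50) [392.4  24.2   0. ]
(605, 48) [674.9  32.3   0. ]
(265, 152) [442.  -43.7  23. ]
(562, 147) [644.2 -35.7  23. ]
```

>>> {"name": "apply_moves", "arguments": {
  "commands": [
    {"travel": [0.0024, 0.009, -0.0475], "roll": 0.09},
    {"travel": [0.0024, 0.009, -0.0475]},
    {"travel": [0.0024, 0.009, -0.0475]},
    {"travel": [0.0024, 0.009, -0.0475]},
    {"travel": [0.0024, 0.009, -0.0475]},
    {"travel": [0.0024, 0.009, -0.0475]},
    {"travel": [0.0024, 0.009, -0.0475]},
    {"travel": [0.0024, 0.009, -0.0475]}
  ],
  "fingers": 0.96
}}

```text
validation failed for argument at $.co...
```

>>> {"name": "apply_moves", "arguments": {
  "commands": [
    {"travel": [-0.0007, 0.02, 0]},
    {"travel": [-0.0007, 0.02, 0]},
    {"travel": [-0.0007, 0.02, 0]},
    {"travel": [-0.0003, 0.01, 0]},
    {"travel": [-0.0003, 0.01, 0]},
    {"travel": [-0.0003, 0.01, 0]},
    {"travel": [-0.0003, 0.01, 0]},
    {"travel": [-0.0003, 0.01, 0]}
  ]
}}

```text
validation failed for argument at $.co...
```

Run:
```python
from h import *
s,ke,im=show()
cv2.imwrite("pics/w2.png",cv2.resize(im,(640,480)))
```

```text
1.8 [ 539.5 -117.4  205.1] [-0.023  1.     0.004] 0.999362010940544 [2.7 1.7 0.8]
```

View pics/w2.png

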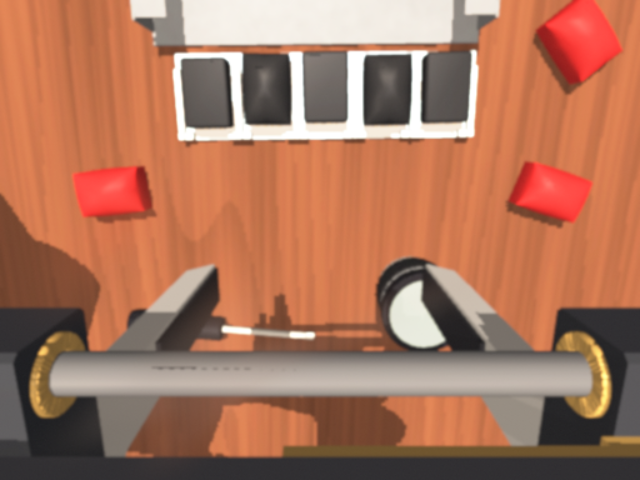

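Roll is needed in every row, so those moves were refused and nothing moved. This picture, taken almost at rest, shows the dock corners at (180,139) and (474,135), so I'll use it as the second measurement.

Run:
```python
from h import *
s=sense();print(s["eef_pos"],s["t"])
ke=cam("wrist",dict(eef_pos=[539.5,-117.4,205.1],ee_rot=s["ee_rot"]))
for u,v,z in((180,139,12),(474,135,12),(176,56,12),(477,51,12),(268,122,20),(388,122,20),(155,43,0),(477,42,0)):print((u,v),back(ke,(u*.8,v*.8),z).round(1))
```

```text
[ 537.3178145  -119.73172261  204.97918821] 1.85
(180, 139) [413.9 -55.   12. ]
(474, 135) [673.9 -46.3  12. ]
(176, 56) [414.6  13.5  12. ]
(477, 51) [669.   22.7  12. ]
(268, 122) [492.9 -39.1  20. ]
(388, 122) [595.9 -37.   20. ]
(155, 43) [393.1  25.7   0. ]
(477, 42) [672.5  32.2   0. ]
```

>>> {"name": "apply_moves", "arguments": {
  "commands": [
    {"travel": [0.0026, 0.0092, -0.0475], "roll": 0.09},
    {"travel": [0.0026, 0.0092, -0.0475], "roll": 0},
    {"travel": [0.0026, 0.0092, -0.0475], "roll": 0},
    {"travel": [0.0026, 0.0092, -0.0475], "roll": 0},
    {"travel": [0.0026, 0.0092, -0.0475], "roll": 0},
    {"travel": [0.0026, 0.0092, -0.0475], "roll": 0},
    {"travel": [0.0026, 0.0092, -0.0475], "roll": 0},
    {"travel": [0.0026, 0.0092, -0.0475], "roll": 0}
  ],
  "fingers": 0.96
}}

```text
t: 2.65
eef_pos: [544.7, -86.7, 14.5]
ee_rot: [0.697, 0.717, -0.0, -0.0]
force: [-0.6, -0.1, -0.8]
grip_width: 0.96
gripper_force: 0.0
```

>>> {"name": "apply_moves", "arguments": {
  "commands": [
    {"travel": [0, 0, 0], "roll": 0},
    {"travel": [0, 0, 0], "roll": 0},
    {"travel": [0, 0, 0], "roll": 0}
  ]
}}

```text
t: 2.95
eef_pos: [546.2, -86.9, 16.7]
ee_rot: [0.697, 0.717, 0.0, 0.001]
force: [1.0, 0.4, -0.3]
grip_width: 0.96
gripper_force: 0.0
```

Run:
```python
from h import *
s,ke,im=show()
cv2.imwrite("pics/w3.png",cv2.resize(im,(640,480)))
```

```text
2.95 [546.2 -86.9  16.7] [-0.028  1.    -0.001] 0.9596020730188133 [ 1.   0.4 -0.3]
```

View pics/w3.png

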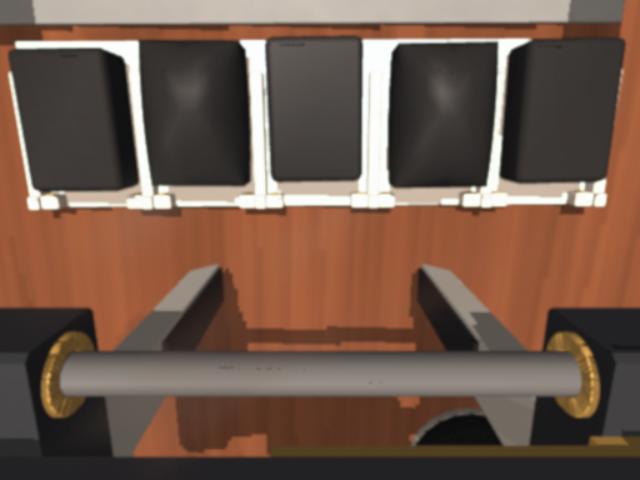

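Both fingers line up with the notches of bays 2 (207,200) and 4 (430,200). Pushing.

>>> {"name": "apply_moves", "arguments": {
  "commands": [
    {"travel": [-0.0007, 0.02, 0], "roll": 0.01},
    {"travel": [-0.0007, 0.02, 0], "roll": 0.01},
    {"travel": [-0.0005, 0.016, 0], "roll": 0.01},
    {"travel": [-0.0003, 0.01, 0], "roll": 0},
    {"travel": [-0.0003, 0.01, 0], "roll": 0},
    {"travel": [-0.0003, 0.01, 0], "roll": 0},
    {"travel": [-0.0003, 0.01, 0], "roll": 0},
    {"travel": [-0.0003, 0.01, 0], "roll": 0}
  ]
}}

```text
t: 3.8
eef_pos: [544.0, -33.1, 15.7]
ee_rot: [0.695, 0.719, -0.0, 0.0]
force: [0.2, -1.0, 2.8]
grip_width: 0.959
gripper_force: 1.2
```

>>> {"name": "apply_moves", "arguments": {
  "commands": [
    {"travel": [-0.0004, 0.014, 0], "roll": 0},
    {"travel": [-0.0004, 0.014, 0], "roll": 0},
    {"travel": [-0.0004, 0.014, 0], "roll": 0},
    {"travel": [-0.0004, 0.014, 0], "roll": 0},
    {"travel": [-0.0004, 0.014, 0], "roll": 0},
    {"travel": [-0.0004, 0.014, 0], "roll": 0},
    {"travel": [-0.0004, 0.014, 0], "roll": 0},
    {"travel": [-0.0004, 0.014, 0], "roll": 0}
  ]
}}

```text
t: 4.6
eef_pos: [541.9, 23.7, 15.3]
ee_rot: [0.695, 0.719, -0.0, -0.0]
force: [0.4, -1.2, -0.4]
grip_width: 0.959
gripper_force: 0.4
```

Run:
```python
from h import *
s,ke,im=show()
print(s["force"],s["wrist_torque"])
sc=cv2.resize(grab_frame("scene")[138:238,222:354],(528,400))
cv2.imwrite("pics/w4.png",np.hstack([cv2.resize(im,(400,300)),cv2.resize(sc,(396,300))]))
```

```text
4.6 [541.9  23.7  15.3] [-0.033  0.999  0.   ] 0.9587445954379934 [ 0.4 -1.2 -0.4]
[ 0.36844987 -1.21381695 -0.41549374] [-0.26040634 -0.09887695 -0.0209639 ]
```

View pics/w4.png

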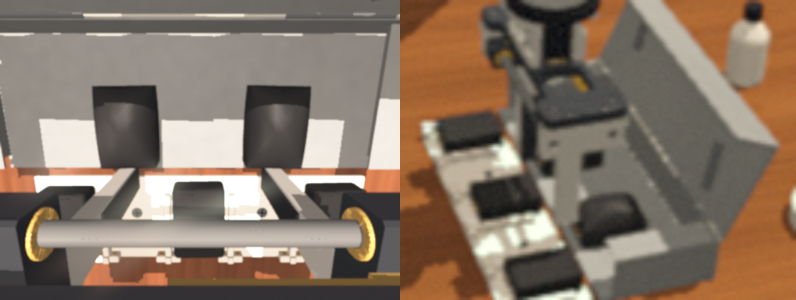

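Run:
```python
from h import *
s=sense();ke=cam("wrist",s);k=1.28
for n,u,v,z in(("floor front",200,168,3),("wall inner base?",200,33,3),("wall top?",200,22,42),("packL front",125,87,23),("packR front",277,87,23),("sideL inner",5,100,3),("sideR inner",385,100,3)):print(n,back(ke,(u*k,v*k),z).round(1))
print(s["eef_pos"])
```

```text
floor front [541.   28.7   3. ]
wall inner base? [537.6 127.3   3. ]
wall top? [537.6 125.9  42. ]
packL front [489.9  89.2  23. ]
packR front [589.1  92.6  23. ]
sideL inner [395.5  76.5   3. ]
sideR inner [675.6  85.9   3. ]
[541.92873301  24.19644529  15.41314007]
```

>>> {"name": "apply_moves", "arguments": {
  "commands": [
    {"travel": [-0.0003, 0.01, 0], "roll": 0},
    {"travel": [-0.0003, 0.01, 0], "roll": 0},
    {"travel": [-0.0003, 0.01, 0], "roll": 0},
    {"travel": [-0.0003, 0.01, 0], "roll": 0},
    {"travel": [-0.0002, 0.008, 0], "roll": 0},
    {"travel": [-0.0002, 0.005, 0], "roll": 0},
    {"travel": [0, 0, 0], "roll": 0},
    {"travel": [0, 0, 0], "roll": 0}
  ]
}}

```text
t: 5.5
eef_pos: [541.4, 49.7, 15.6]
ee_rot: [0.695, 0.719, 0.0, -0.0]
force: [0.5, 0.3, -0.6]
grip_width: 0.96
gripper_force: 0.0
```

>>> {"name": "apply_moves", "arguments": {
  "commands": [
    {"travel": [0.0003, -0.02, 0], "roll": 0},
    {"travel": [0.001, -0.04, 0], "roll": 0},
    {"travel": [0.001, -0.04, 0.03], "roll": 0},
    {"travel": [0, -0.02, 0.08], "roll": 0},
    {"travel": [0, 0, 0.08], "roll": 0},
    {"travel": [0, 0, 0.08], "roll": 0},
    {"travel": [0, 0, 0], "roll": 0},
    {"travel": [0, 0, 0], "roll": 0}
  ]
}}

```text
t: 6.3
eef_pos: [542.8, -11.3, 151.3]
ee_rot: [0.696, 0.718, 0.001, 0.001]
force: [0.3, -0.0, -1.2]
grip_width: 0.962
gripper_force: 0.0
```

Run:
```python
from h import *
s,ke,im=show()
cv2.imwrite("pics/w5.png",cv2.resize(im,(640,480)))
```

```text
6.3 [542.8 -11.3 151.3] [-0.032  0.999 -0.001] 0.9622683381483962 [ 0.3 -0.  -1.2]
```

View pics/w5.png

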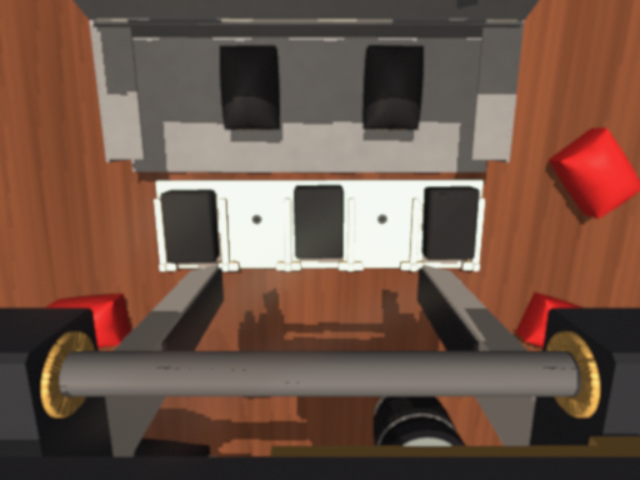

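>>> {"name": "apply_moves", "arguments": {
  "commands": [
    {"travel": [-0.003, 0.06, 0.04], "roll": 0},
    {"travel": [-0.003, 0.06, 0.04], "roll": 0},
    {"travel": [-0.003, 0.06, 0.04], "roll": 0},
    {"travel": [-0.003, 0.061, 0], "roll": 0},
    {"travel": [-0.003, 0.061, 0], "roll": 0},
    {"travel": [-0.003, 0.061, 0], "roll": 0},
    {"travel": [-0.002, 0.061, 0], "roll": 0},
    {"travel": [0, 0, 0], "roll": 0}
  ],
  "fingers": 0
}}

```text
t: 7.15
eef_pos: [531.0, 204.3, 207.9]
ee_rot: [0.694, 0.72, -0.001, -0.002]
force: [-0.5, -0.4, 0.4]
grip_width: 0.316
gripper_force: 0.0
```

>>> {"name": "apply_moves", "arguments": {
  "commands": [
    {"travel": [0, 0, -0.03], "roll": 0},
    {"travel": [0, 0, -0.04], "roll": 0},
    {"travel": [0, 0, -0.04], "roll": 0},
    {"travel": [0, 0, -0.04], "roll": 0},
    {"travel": [0, 0, -0.03], "roll": 0},
    {"travel": [0, 0, -0.02], "roll": 0},
    {"travel": [0, 0, 0], "roll": 0},
    {"travel": [0, 0, 0], "roll": 0}
  ]
}}

```text
t: 7.95
eef_pos: [532.5, 201.0, 110.2]
ee_rot: [0.695, 0.719, -0.0, -0.0]
force: [-1.6, 0.7, 0.6]
grip_width: 0.0
gripper_force: 0.0
```

Run:
```python
from h import *
ke=cam("wrist",dict(eef_pos=[542.8,-11.3,151.3],ee_rot=[.696,.718,.001,.001]))
k=.8
for n,u,v,z in(("L back",250,130,22),("R back",393,130,22),("floor front",310,172,3),("wall base",310,38,3)):print(n,back(ke,(u*k,v*k),z).round(1))
im=grab_frame("side");cv2.imwrite("pics/s1.png",cv2.resize(im[150:300,120:370],(800,480),interpolation=cv2.INTER_CUBIC));print(sense()["eef_pos"])
```

```text
L back [489.2  58.8  22. ]
R back [593.6  62.   22. ]
floor front [533.4  28.    3. ]
wall base [530.9 126.1   3. ]
[532.95488327 201.23497982 110.85018941]
```

View pics/s1.png

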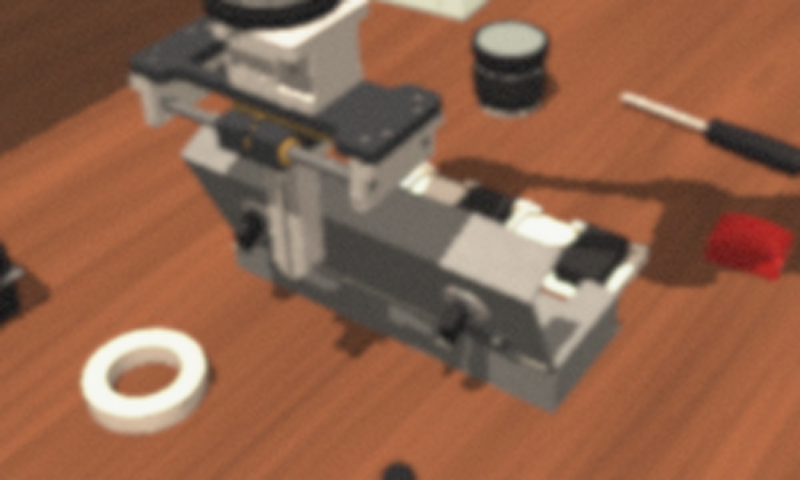

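The side view shows the closed fingers behind the cover at (300,230), between the knobs (250,230) and (460,312). I'll swing the cover over now.

>>> {"name": "apply_moves", "arguments": {
  "commands": [
    {"travel": [0.001, -0.03, 0], "roll": 0},
    {"travel": [0.001, -0.03, 0], "roll": 0},
    {"travel": [0.001, -0.03, 0], "roll": 0},
    {"travel": [0.001, -0.03, 0], "roll": 0},
    {"travel": [0.0005, -0.018, -0.003], "roll": 0},
    {"travel": [0.0005, -0.018, -0.003], "roll": 0},
    {"travel": [0.0005, -0.016, -0.006], "roll": 0},
    {"travel": [0.0005, -0.016, -0.006], "roll": 0}
  ]
}}

```text
t: 8.8
eef_pos: [535.8, 106.5, 101.3]
ee_rot: [0.695, 0.719, 0.0, 0.0]
force: [2.0, 2.0, 1.3]
grip_width: 0.005
gripper_force: 1.3
```

>>> {"name": "apply_moves", "arguments": {
  "commands": [
    {"travel": [0.0005, -0.0145, -0.01], "roll": 0},
    {"travel": [0.0005, -0.0145, -0.01], "roll": 0},
    {"travel": [0.0005, -0.011, -0.013], "roll": 0},
    {"travel": [0.0005, -0.011, -0.013], "roll": 0},
    {"travel": [0, -0.0055, -0.01], "roll": 0},
    {"travel": [0, -0.0055, -0.01], "roll": 0},
    {"travel": [0, -0.0035, -0.011], "roll": 0},
    {"travel": [0, -0.0035, -0.011], "roll": 0}
  ]
}}

```text
t: 9.6
eef_pos: [536.2, 72.8, 56.9]
ee_rot: [0.695, 0.719, -0.0, -0.0]
force: [-0.3, -0.3, 0.9]
grip_width: 0.006
gripper_force: 0.5
```

>>> {"name": "apply_moves", "arguments": {
  "commands": [
    {"travel": [0, -0.0015, -0.0115], "roll": 0},
    {"travel": [0, -0.0015, -0.0115], "roll": 0},
    {"travel": [0, 0, -0.004], "roll": 0},
    {"travel": [0, 0, -0.004], "roll": 0},
    {"travel": [0, 0, 0], "roll": 0},
    {"travel": [0, 0, 0], "roll": 0},
    {"travel": [0, 0, 0], "roll": 0}
  ]
}}

```text
t: 10.3
eef_pos: [536.3, 71.4, 45.0]
ee_rot: [0.695, 0.719, 0.0, 0.001]
force: [-5.8, -1.0, 23.0]
grip_width: 0.005
gripper_force: 11.5
```

>>> {"name": "apply_moves", "arguments": {
  "commands": [
    {"travel": [0, 0, 0.03], "roll": 0},
    {"travel": [0, -0.02, 0.07], "roll": 0},
    {"travel": [0, -0.02, 0.07], "roll": 0},
    {"travel": [0, -0.02, 0.07], "roll": 0},
    {"travel": [0, -0.02, 0.06], "roll": 0},
    {"travel": [0, 0, 0], "roll": 0},
    {"travel": [0, 0, 0], "roll": 0},
    {"travel": [0, 0, 0], "roll": 0}
  ],
  "fingers": 0.4
}}

```text
t: 11.1
eef_pos: [535.2, 31.9, 190.2]
ee_rot: [0.695, 0.719, -0.001, -0.001]
force: [-0.8, 0.4, 0.1]
grip_width: 0.402
gripper_force: 0.0
```

Run:
```python
from h import *
s,ke,im=show()
cv2.imwrite("pics/w6.png",cv2.resize(im,(800,600),interpolation=cv2.INTER_CUBIC))
import pickle;pickle.dump((s,im),open("k.pkl","wb"))
```

```text
11.1 [535.2  31.9 190.2] [-0.033  0.999  0.001] 0.4024013875114769 [-0.8  0.4  0.1]
```

View pics/w6.png

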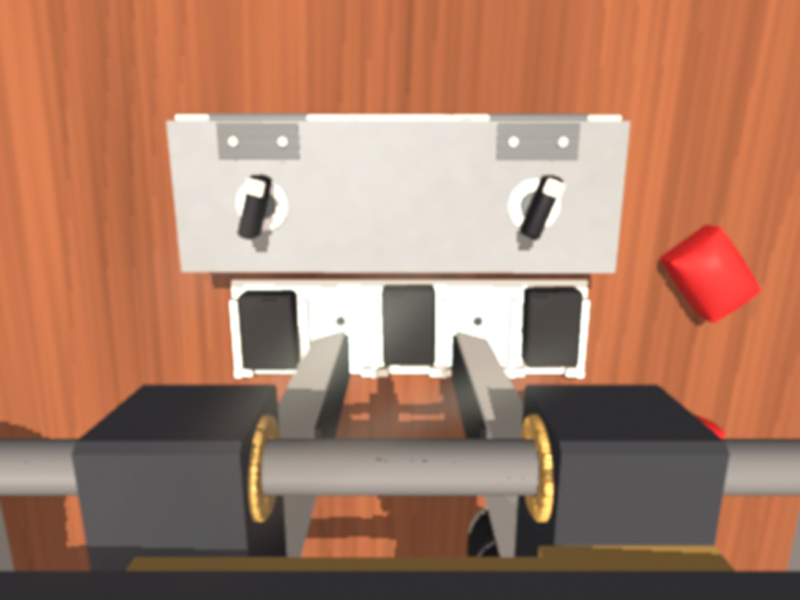

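The cover is shut flat. Knob 1's bar runs (261,180) to (249,236) and knob 2's (553,182) to (532,236), with its centre about (542,208).

Run:
```python
from h import *
import pickle
s,im=pickle.load(open("k.pkl","rb"));ke=cam("wrist",s);k=.64
for a,b in(((261,180),(249,236)),((553,182),(532,236))):
    p,q=[back(ke,(u*k,v*k),72) for u,v in(a,b)];d=p-q
    print((p+q)[:2].round(1)/2,np.hypot(*d[:2]).round(1),np.arctan2(d[1],d[0]).round(3))
p=[back(ke,(u*k,v*k),45) for u,v in((182,271),(615,271),(169,121),(629,121))];print(np.round(p,1))
print("heading",np.arctan2(.999,-.033), w((535,83.5,.028),[(-85,-5,0),(85,-5,0)]).round(1))
```

```text
[449.15  75.2 ] 33.1 1.329
[614.3  80.2] 32.3 1.288
[[393.2  31.2  45. ]
 [672.3  40.6  45. ]
 [391.4 123.5  45. ]
 [668.7 132.7  45. ]]
heading 1.6038173526791415 [[450.2  76.1   0. ]
 [620.1  80.9   0. ]]
```

>>> {"name": "apply_moves", "arguments": {
  "commands": [
    {"travel": [0.0407, 0.0245, 0], "roll": -0.52},
    {"travel": [0.0407, 0.0245, 0], "roll": -0.52},
    {"travel": [0.0407, 0.0245, 0], "roll": -0.52},
    {"travel": [0.0405, 0.0245, 0], "roll": -0.53},
    {"travel": [0, 0, -0.06], "roll": 0},
    {"travel": [0, 0, -0.06], "roll": 0},
    {"travel": [0, 0, 0], "roll": 0},
    {"travel": [0, 0, 0], "roll": 0}
  ]
}}

```text
t: 11.95
eef_pos: [617.0, 80.8, 130.8]
ee_rot: [0.799, 0.601, -0.001, -0.001]
force: [0.4, 0.5, 1.6]
grip_width: 0.402
gripper_force: 0.0
```

>>> {"name": "apply_moves", "arguments": {
  "commands": [
    {"travel": [0, 0, -0.05], "roll": 0},
    {"travel": [0, 0, -0.05], "roll": 0},
    {"travel": [0, 0, -0.05], "roll": 0},
    {"travel": [0, 0, 0], "roll": 0},
    {"travel": [0, 0, 0], "roll": 0}
  ]
}}

```text
t: 12.45
eef_pos: [618.7, 80.5, 58.4]
ee_rot: [0.799, 0.601, 0.001, 0.001]
force: [-0.1, -0.1, 0.1]
grip_width: 0.4
gripper_force: 0.0
```

>>> {"name": "apply_moves", "arguments": {
  "commands": [
    {"travel": [0, 0, 0], "roll": 0},
    {"travel": [0, 0, 0], "roll": 0},
    {"travel": [0, 0, 0], "roll": 0},
    {"travel": [0, 0, 0], "roll": 0},
    {"travel": [0, 0, 0], "roll": 0},
    {"travel": [0, 0, 0], "roll": 0}
  ],
  "fingers": 0,
  "squeeze": 12
}}

```text
t: 13.05
eef_pos: [616.9, 80.9, 57.8]
ee_rot: [0.799, 0.601, -0.0, -0.001]
force: [-3.0, 1.2, 6.5]
grip_width: 0.105
gripper_force: 11.9
```

>>> {"name": "apply_moves", "arguments": {
  "commands": [
    {"travel": [0, 0, 0], "roll": -0.8},
    {"travel": [0, 0, 0], "roll": -0.8},
    {"travel": [0, 0, 0], "roll": -0.8},
    {"travel": [0, 0, 0], "roll": -0.8},
    {"travel": [0, 0, 0], "roll": -0.8},
    {"travel": [0, 0, 0], "roll": -0.8},
    {"travel": [0, 0, 0], "roll": -0.8},
    {"travel": [0, 0, 0], "roll": -0.8}
  ]
}}

```text
t: 13.85
eef_pos: [617.6, 80.2, 57.8]
ee_rot: [0.987, 0.162, -0.0, 0.0]
force: [-1.8, -0.4, 5.3]
grip_width: 0.104
gripper_force: 12.0
```

>>> {"name": "apply_moves", "arguments": {
  "commands": [
    {"travel": [0, 0, 0], "roll": -0.8},
    {"travel": [0, 0, 0], "roll": -0.8},
    {"travel": [0, 0, 0], "roll": -0.6},
    {"travel": [0, 0, 0], "roll": 0},
    {"travel": [0, 0, 0], "roll": 0}
  ]
}}

```text
t: 14.35
eef_pos: [617.8, 79.9, 57.7]
ee_rot: [1.0, 0.002, 0.0, 0.001]
force: [-2.1, -2.0, 5.5]
grip_width: 0.105
gripper_force: 12.1
```

Run:
```python
from h import *
s=sense();x=R.from_quat(s["ee_rot"]).as_matrix()[:,0];print(np.arctan2(x[1],x[0]),s["wrist_torque"],s["force"],s["grip_width"],s["joints"],s["eef_pos"])
```

```text
0.0032575025191852315 [-0.21472396  0.4815324   0.21911286] [-2.05081394 -2.00336411  5.51342011] 0.10542481309694997 [ 1.77358768e-02  4.56657093e-01  1.61126306e+00 -1.44892823e-03
  1.07333774e+00  1.58596613e+00] [617.80224254  79.87223264  57.72954063]
```

>>> {"name": "apply_moves", "arguments": {
  "commands": [
    {"travel": [0, 0, 0], "roll": 0},
    {"travel": [0, 0, 0], "roll": 0},
    {"travel": [0, 0, 0], "roll": 0},
    {"travel": [0, 0, 0.05], "roll": 0},
    {"travel": [0, 0, 0.07], "roll": 0}
  ],
  "fingers": 0.4
}}

```text
t: 14.85
eef_pos: [616.0, 80.5, 115.1]
ee_rot: [1.0, 0.0, -0.003, 0.0]
force: [1.1, 0.0, 0.8]
grip_width: 0.4
gripper_force: 0.0
```

>>> {"name": "apply_moves", "arguments": {
  "commands": [
    {"travel": [-0.0425, -0.0013, 0], "roll": 0.9},
    {"travel": [-0.0425, -0.0013, 0], "roll": 0.9},
    {"travel": [-0.0425, -0.0013, 0], "roll": 0.9},
    {"travel": [-0.0425, -0.0013, 0], "roll": 0.9},
    {"travel": [-0.0425, -0.0013, 0], "roll": 0.9},
    {"travel": [-0.0425, -0.0013, 0], "roll": 0.9},
    {"travel": [-0.0425, -0.0013, 0], "roll": 0.9},
    {"travel": [-0.0425, -0.0013, 0], "roll": 0.9}
  ]
}}

```text
t: 15.65
eef_pos: [447.0, 75.3, 116.8]
ee_rot: [0.856, 0.517, 0.0, 0.0]
force: [-0.9, -0.5, 0.6]
grip_width: 0.405
gripper_force: 0.0
```

>>> {"name": "apply_moves", "arguments": {
  "commands": [
    {"travel": [0, 0, 0], "roll": 0.9},
    {"travel": [0, 0, 0], "roll": 0.7},
    {"travel": [0, 0, 0], "roll": 0},
    {"travel": [0, 0, 0], "roll": 0},
    {"travel": [0, 0, 0], "roll": 0}
  ]
}}

```text
t: 16.15
eef_pos: [447.9, 75.3, 116.9]
ee_rot: [0.79, 0.613, 0.0, 0.0]
force: [0.4, -0.1, -0.1]
grip_width: 0.404
gripper_force: 0.0
```

Run:
```python
from h import *
s=sense();x=R.from_quat(s["ee_rot"]).as_matrix()[:,0];print(np.arctan2(x[1],x[0]),s["eef_pos"])
```

```text
1.3189586983575583 [447.94745619  75.2774078  116.91805013]
```

>>> {"name": "apply_moves", "arguments": {
  "commands": [
    {"travel": [0, 0, -0.04], "roll": 0},
    {"travel": [0, 0, -0.05], "roll": 0},
    {"travel": [0, 0, -0.03], "roll": 0},
    {"travel": [0, 0, 0], "roll": 0},
    {"travel": [0, 0, 0], "roll": 0}
  ]
}}

```text
t: 16.65
eef_pos: [448.0, 75.3, 57.1]
ee_rot: [0.79, 0.613, -0.0, -0.0]
force: [-0.2, -0.5, 1.0]
grip_width: 0.397
gripper_force: 0.0
```

>>> {"name": "apply_moves", "arguments": {
  "commands": [
    {"travel": [0, 0, 0], "roll": 0},
    {"travel": [0, 0, 0], "roll": 0},
    {"travel": [0, 0, 0], "roll": 0},
    {"travel": [0, 0, 0], "roll": 0},
    {"travel": [0, 0, 0], "roll": 0},
    {"travel": [0, 0, 0], "roll": 0}
  ],
  "fingers": 0
}}

```text
t: 17.25
eef_pos: [446.9, 75.5, 57.3]
ee_rot: [0.79, 0.613, -0.0, -0.001]
force: [-3.1, 1.7, 5.6]
grip_width: 0.107
gripper_force: 12.0
```

>>> {"name": "apply_moves", "arguments": {
  "commands": [
    {"travel": [0, 0, 0], "roll": -0.8},
    {"travel": [0, 0, 0], "roll": -0.8},
    {"travel": [0, 0, 0], "roll": -0.8},
    {"travel": [0, 0, 0], "roll": -0.8},
    {"travel": [0, 0, 0], "roll": -0.8},
    {"travel": [0, 0, 0], "roll": -0.8},
    {"travel": [0, 0, 0], "roll": -0.8},
    {"travel": [0, 0, 0], "roll": -0.8}
  ]
}}

```text
t: 18.05
eef_pos: [447.7, 74.9, 57.4]
ee_rot: [0.984, 0.177, -0.0, 0.0]
force: [-1.7, -1.2, 4.0]
grip_width: 0.107
gripper_force: 12.0
```

>>> {"name": "apply_moves", "arguments": {
  "commands": [
    {"travel": [0, 0, 0], "roll": -0.8},
    {"travel": [0, 0, 0], "roll": -0.8},
    {"travel": [0, 0, 0], "roll": -0.8},
    {"travel": [0, 0, 0], "roll": 0},
    {"travel": [0, 0, 0], "roll": 0}
  ]
}}

```text
t: 18.55
eef_pos: [447.8, 74.5, 57.3]
ee_rot: [1.0, 0.002, 0.0, 0.001]
force: [-2.0, -2.7, 6.3]
grip_width: 0.102
gripper_force: 12.1
```

Run:
```python
from h import *
s=sense();x=R.from_quat(s["ee_rot"]).as_matrix()[:,0];print(np.arctan2(x[1],x[0]),s["wrist_torque"],s["force"],s["grip_width"],s["joints"][5],s["eef_pos"])
```

```text
0.004206051274117817 [-0.5849917   0.40012273  0.19288755] [-2.01408665 -2.71092992  6.31228313] 0.10163545836526827 1.580711496681273 [447.80715376  74.50406653  57.34707662]
```

Now I'll release, rise, and turn back for a look from the wrist camera.

>>> {"name": "apply_moves", "arguments": {
  "commands": [
    {"travel": [0, 0, 0], "roll": 0},
    {"travel": [0, 0, 0], "roll": 0},
    {"travel": [0, 0, 0], "roll": 0},
    {"travel": [0, 0, 0.06], "roll": 0},
    {"travel": [0.04, -0.03, 0.06], "roll": 0.9},
    {"travel": [0.04, -0.03, 0.06], "roll": 0.9},
    {"travel": [0.04, -0.02, 0.06], "roll": 0.9},
    {"travel": [0.04, -0.01, 0.06], "roll": 0.9}
  ],
  "fingers": 0.4
}}

```text
t: 19.35
eef_pos: [528.5, 29.6, 208.1]
ee_rot: [0.963, 0.269, 0.0, 0.0]
force: [1.0, 0.2, -0.9]
grip_width: 0.402
gripper_force: 0.0
```

>>> {"name": "apply_moves", "arguments": {
  "commands": [
    {"travel": [0, 0, 0], "roll": 0.9},
    {"travel": [0, 0, 0], "roll": 0.9},
    {"travel": [0, 0, 0], "roll": 0.9},
    {"travel": [0, 0, 0], "roll": 0.9},
    {"travel": [0, 0, 0], "roll": 0.9},
    {"travel": [0, 0, 0], "roll": 0.9},
    {"travel": [0, 0, 0], "roll": 0.7},
    {"travel": [0, 0, 0], "roll": 0}
  ]
}}

```text
t: 20.15
eef_pos: [527.8, 30.5, 206.7]
ee_rot: [0.747, 0.665, 0.0, -0.0]
force: [-0.2, -0.7, 0.9]
grip_width: 0.401
gripper_force: 0.0
```

Run:
```python
from h import *
s,ke,im=show()
cv2.imwrite("pics/w7.png",cv2.resize(im,(800,600),interpolation=cv2.INTER_CUBIC))
```

```text
20.15 [527.8  30.5 206.7] [0.115 0.993 0.   ] 0.40053569701166863 [-0.2 -0.7  0.9]
```

View pics/w7.png

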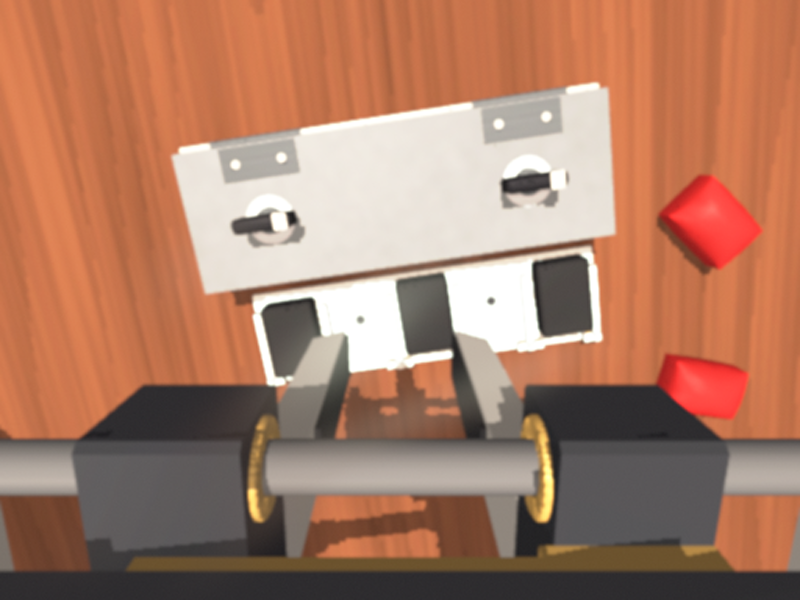

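Both knob bars, (234,227)–(295,218) and (503,187)–(567,179), lie parallel to the cover's edge. The cover is flat, and the sound packs are still in bays 1, 3 and 5. Handing in.

```bash
python3 -c "
from workcell import job_done
print(job_done())"
```

```text
the job is handed in; nothing more can be done
None
```

I slid both swollen packs into the box, shut its cover, turned both knobs to their stops and handed the job in at about 20 s; no verdict was returned, and I viewed 11 pictures, one over the limit of 10.

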